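# Feed the assembly carriage one step with the hand wheel

## Robot

A 7-joint arm with a two-finger parallel gripper is mounted at the origin on the work surface. World frame = base frame: x ahead of the robot, y to its left, z up, the work surface at z = 0. Lengths are in m, angles in rad, forces in N, time in s.
With the tool pointing down it reaches from about 0.35 to 0.9 m from the base axis. Payload 8.1 kg.
Tool frame: the origin (TCP) lies on the centre line of the jaws, within the pads' length; the fingertips stand arm.tip_extent ahead of it and the grasp point (between the pads) lies 3 mm ahead of it (arm.tip_extent is the distance from the TCP to the fingertips, in m); y points along the fingers, z is the direction in which the jaws open and shut, and the axes are right-handed (so a half turn about y gives the same grasp; the last joint's range is limited). The gripper opens to 92 mm and grips with 3 to 60 N. Pads are 19 mm wide; open, the fingers measure 130 mm over their backs; the gripper's body (75 mm by 190 mm) begins 47 mm behind the grasp point.
Start: joints at [1.159, 0.434, 0.025, 1.573, -0.012, 1.134, -0.075], TCP at [0.19, -0.595, 0.249] pointing down, gripper open.
Joint ranges: [-2.62, 2.62], [-0.44, 2.09], [-1.27, 1.32], [0.08, 2.57], [-1.32, 4.46], [0.12, 2], [-2.74, 2.74]. Speed limits (rad/s): [2.22, 2.22, 3.01, 3.01, 3.14, 3.14, 3.14].

## Interface

Orientations are given as a rotation vector (axis times angle).
In Python, from cell import observe, get_image, sign_off, boxes_of, place_of, arm gives the robot as it stands.
- The arm moves only by the tool arm_command, never from a script. Its argument "plan" is a list of rows, each a list of 2 entries, a list of its own where there are three numbers: the shift along the tool's x, y, z in m, then the turn, a rotation vector about the tool's x, y, z in degrees. In form: [[[tx, ty, tz], [ax, ay, az]], ...]. A call has 1 to 5 rows; each row is the pose to reach, as a shift and turn from the pose commanded when the call began, along the tool's axes at that moment; what a row does not reach only later rows make up. A row lasts 1/10 s, in which the tool goes at most 50 mm and 8.59 degrees, less where a joint would pass 70% of its speed; a pose out of reach is approached as far as the arm can. A call with a gripper value outside its range is refused whole. "fingers" is the closure, from -1 (fully open) to 1 (shut), set as the call begins (left out, the last holds). The fingers move at their own pace and stop on an object; "squeeze" is the grip in N (left out, the last holds). Time passes only in rows, so rows that repeat a pose let the fingers close. It gives the time, the measured TCP pose, the force and the opening at its end, in the units of the state.
- observe(): the state, without advancing time (a new reading comes with each control period).
- get_image(name): name is "scene" or "top"; returns a dict with "color" (480x640x3 uint8, red, green, blue), "camera_matrix" (3x3 intrinsics, pixels), "world_to_cam" (4x4, takes a point from world to camera coordinates). Camera axes: x right, y up, looking along -z (the intrinsics and any distortion apply to the point x, -y, -z); pixel columns grow to the right and rows downward; lengths in m; the calibration is good to about 2 mm. A picture is of the moment at which its call begins. There is no depth.
- sign_off(): hands the job in, once; it reports no verdict.
Trained networks look in a picture, given as the dict that the camera call returned (one of the last four; its "shot" number tells which), for a name from the list of things; names that differ only in an ending like _2 or _b are one class to them, and where a whole thing is asked for, a point or a joint stands for the part that bears it (a point fixed in the world has none). Each returns a list of dicts, best first, with "confidence" (0 to 1); they miss things now and then, are a little off and sometimes report something else, mostly with a low value. They report only what shows in the picture. A call takes as long as a camera call.
- boxes_of(picture, thing): "point" ([column, row] in pixels, amid what is visible of it).
- place_of(picture, thing): "point" ([column, row] in pixels: a listed point, or the origin of a listed thing).
The state is a dict: "clock": time; "joints": joint angles; "dq": joint speeds; "joint_efforts": joint torques, N m; "position": TCP position; "ee_rot": TCP orientation; "force": force on the tool from outside, world axes, zero at the start; "ft_torque": the same for the moment, N m; "width": opening from 0.0 (shut) to 1.0 (fully open).
Only numpy, scipy, OpenCV 4.12 (cv2) and the standard library are available. Lean on these libraries where they do the work, as an engineer would, in place of code of your own. Each camera call takes 0.05 s, during which the arm holds its last target.

## Task

The wheel's upright handle stands at the dial's pointer: push the hand wheel round by that handle, clockwise as seen from above, through exactly one turn, so that the carriage feeds one step away from the wheel and the handle stands at the pointer again. Push gently with the fingertips or the outside of the fingers, do not take the handle between the fingers, and do not wind the wheel backwards or on past the pointer. Leave the bottle, parts bin, bearing and screwdriver lying where they are.

Things in the scene. Friction and masses are not known exactly. Their poses are not given: they have to be found in the camera images.
- gearbox: grey box 180 x 180 mm, 45 mm tall, fixed to the bench, carrying the dial and wheel on its lid; two guide rods (27 mm high) run from it to a 45 mm tall, 120 mm wide end block 385 mm away. Origin: centre of its underside, under the wheel's axis, on the bench; its x axis points along the guide rods, away from the wheel, z up.
- dial: round dark steel dial plate, 178 mm across, 7 mm thick, fixed flat on the gearbox lid, concentric with the wheel; the light metal three-spoke wheel (156 mm across, rim 16 mm wide, rim's top 28 mm above the dial's underside; spokes no higher, hub 40 mm across and its cap 36 mm above the dial's underside) turns flat above it. Origin: centre of the dial's underside, on the wheel's axis; z up; its x axis points horizontally from the axis to the pointer. It may face any way round.
- hub (a point): point on the wheel's vertical axis, level with the top of the rim (73 mm above the bench).
- pointer (a point): top of the dial's pointer: a small light metal upright lug (10 x 12 mm) on the dial's edge just outside the rim, 85.5 mm from the wheel's axis, its top level with the top of the rim. It does not turn with the wheel.
- handle (a point): middle of the wheel's handle: an upright black cylinder (a sleeve that spins freely on its own pin), 26 mm in diameter, standing 56 mm above the rim, centred 64 mm from the wheel's axis at the end of one spoke; this point is half-way up it (28 mm above the rim's top, 101 mm above the bench). It goes round with the wheel.
- wheel (a joint): turn of the wheel in rad, clockwise seen from above positive; 0 at the start with the handle at the pointer, 6.283 after one full turn. It has friction (about 0.2 N m, so about 3 N at the handle), no spring, and stays where it is left; it can be turned from -1.0 to 8.5.
- carriage (a joint): travel in m of the aluminium carriage (100 x 125 mm, with the part clamped on it 92 mm tall) along the guide rods, away from the wheel; driven by the wheel, 40 mm per turn; 0 at the start.
- bottle: loose small white bottle with black cap, 38 mm across, 85 mm tall, upright; leave alone. Origin: centre of its underside.
- bin: loose black open parts bin, 120 x 90 mm, 55 mm tall, with small steel parts in it; leave alone. Origin: centre of its underside.
- bearing: loose steel bearing ring, 52 mm across with a 24 mm hole, 15 mm tall, lying flat; leave alone. Origin: centre of its underside.
- driver: loose screwdriver with grey handle, 190 mm long, lying flat; leave alone. Origin: underside, middle of its length; x axis along it towards the tip.

How it is judged:
By the outcome, as a careful person would: the job done as asked, in the order asked, and still so for the second after the job is handed in, with the robot touching nothing.
It also fails if it takes over 61 s, if anything falls off the work surface, if the arm or the gripper's body presses on something with over 40 N, if the wrist force passes 120 N, or if a joint passes its speed limit or range.

## Working session

There is one attempt and no reset: what is moved stays moved. The work goes in short steps, Python scripts to look and compute and a tool call to move; the robot and the scene stay as the last step left them, time stands still between calls to the robot, and variables do not carry over. Pictures are saved under pics/ and viewed, and the job is handed in when it is done.

Besides the shell and the picture viewer there is one more tool, called after "Request:" as a command line: name --argument value ..., lists and objects as JSON in quotes. arm_command: Moves the arm, as the interface text tells. Its arguments: {"type":"object","properties":{"plan":{"type":"array","items":{"type":"array"}},"fingers":{"type":"number"},"squeeze":{"type":"number"}},"required":["plan"]}

```bash
ls; mkdir -p pics
python3 - <<'E'
from cell import *
import cv2
s=observe(); print(s)
print(arm.tip_extent, [a for a in dir(arm) if a[0]!='_'])
for n in ("scene","top"):
    p=get_image(n); cv2.imwrite(f"pics/{n}0.png",p["color"][:,:,::-1])
    print(n,p["camera_matrix"],p["world_to_cam"],p.get("shot"),[k for k in p])
    for t in ["gearbox","dial","hub","pointer","handle","wheel","carriage","bottle","bin","bearing","driver"]:
        print(t,[(r["point"],round(r["confidence"],2)) for r in place_of(p,t)[:2]] if t not in("wheel","carriage") else [(r["point"],r["confidence"]) for r in boxes_of(p,t)[:2]])
E
```

```text
pics
{'clock': 0.0, 'joints': array([ 1.15937232,  0.43518932,  0.02500077,  1.57410903, -0.01160229,
        1.13397345, -0.07508299]), 'dq': array([ 7.39404261e-05, -2.25238490e-04, -2.93556136e-03, -1.34798649e-05,
       -1.04858221e-03,  2.85513544e-03,  1.11445370e-03]), 'joint_efforts': array([ 1.34592028e-04, -6.67849231e+01,  9.85641740e-01, -3.14464009e+01,
       -6.02508523e-02,  4.25724720e-02,  1.63300879e-04]), 'position': array([ 0.18975128, -0.59500152,  0.24796156]), 'ee_rot': array([-0.32019737,  2.05667904, -2.05358884]), 'force': array([ 0.56764072, -0.64782915,  0.09266919]), 'ft_torque': array([ 0.04571128,  0.03152701, -0.02973573]), 'width': 1.0017989725108756}
0.022 ['PlanningError', 'tip_extent']
scene [[464.97853426   0.         317.44718347]
 [  0.         464.97853426 239.56954384]
 [  0.           0.           1.        ]] [[ 0.824742    0.56549244  0.00435206 -0.57556121]
 [-0.39896001  0.57637424  0.71317855  0.11338035]
 [ 0.40078866 -0.5899246   0.70096891 -1.09725545]
 [ 0.          0.          0.          1.        ]] 1 ['color', 'camera_matrix', 
[... 570 characters left out ...]
    0.           1.        ]] [[ 1.70559736e-02 -9.99854457e-01 -3.98261984e-04  9.07524467e-02]
 [ 9.90178479e-01  1.68356328e-02  1.38791720e-01 -6.15607975e-01]
 [-1.38764815e-01 -2.76157836e-03  9.90321513e-01 -8.96616144e-01]
 [ 0.00000000e+00  0.00000000e+00  0.00000000e+00  1.00000000e+00]] 2 ['color', 'camera_matrix', 'world_to_cam', 'shot']
gearbox []
dial [([323.0, 269.9], 0.81)]
hub [([326.2, 267.6], 0.95)]
pointer [([367.0, 295.5], 0.95)]
handle [([358.6, 292.0], 0.6)]
wheel [([327.6, 272.2], 0.91)]
carriage [([331.3, 171.0], 0.92), ([172.6, 294.1], 0.74)]
bottle [([230.1, 298.8], 0.56)]
bin [([439.7, 247.7], 0.94)]
bearing [([228.3, 213.2], 0.87)]
driver [([175.2, 274.6], 0.64)]
```

View pics/scene0.png

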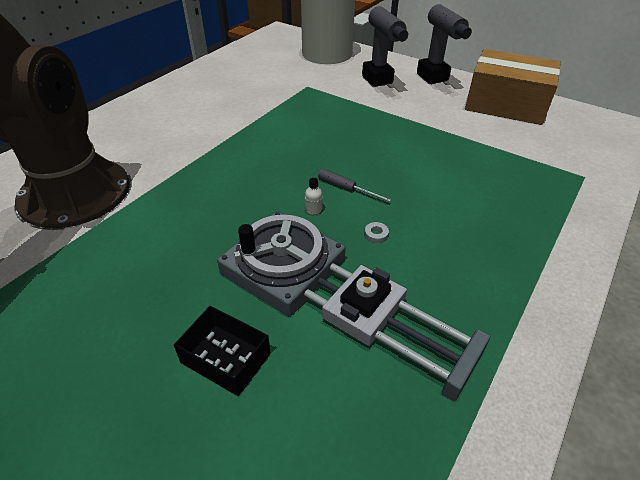

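View pics/top0.png

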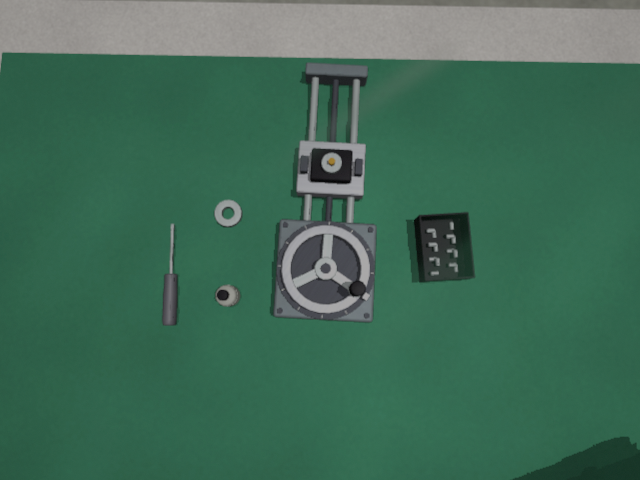

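```bash
cat > h.py <<'E'
import numpy as np, cv2
from cell import *
from scipy.spatial.transform import Rotation as R
def ray(p,uv):
    K=p["camera_matrix"];T=p["world_to_cam"]
    v=np.array([(uv[0]-K[0,2])/K[0,0],-(uv[1]-K[1,2])/K[1,1],-1.])
    Rm=T[:3,:3]; return -Rm.T@T[:3,3], Rm.T@v
def at(p,uv,z):
    o,d=ray(p,uv); return o+d*(z-o[2])/d[2]
def proj(p,X):
    K=p["camera_matrix"];T=p["world_to_cam"]
    c=T[:3,:3]@np.asarray(X)+T[:3,3]
    return np.array([K[0,2]+K[0,0]*c[0]/-c[2],K[1,2]+K[1,1]*c[1]/c[2]])
E
python3 - <<'E'
from h import *
t=get_image("top"); s=get_image("scene")
for nm,z in dict(hub=.073,pointer=.073,handle=.101,dial=.045,carriage=.09,bottle=0,bin=0,bearing=0,driver=0).items():
    for p,n in((t,"top"),(s,"scene")):
        r=place_of(p,nm) if nm!="carriage" else boxes_of(p,nm)
        if r: print(nm,n,at(p,r[0]["point"],z).round(4),round(r[0]["confidence"],2))
print(R.from_rotvec(observe()["ee_rot"]).as_matrix().round(3))
E
```

```text
hub top [0.5531 0.0901 0.073 ] 0.84
hub scene [0.5507 0.0921 0.073 ] 0.96
pointer top [0.5026 0.0178 0.073 ] 0.64
pointer scene [0.502  0.0198 0.073 ] 0.82
handle top [0.5159 0.0346 0.101 ] 0.69
handle scene [0.521  0.0335 0.101 ] 0.92
dial top [0.5513 0.0891 0.045 ] 0.77
dial scene [0.5465 0.0912 0.045 ] 0.9
carriage top [0.7268 0.082  0.09  ] 0.79
carriage scene [0.76   0.0413 0.09  ] 0.96
bottle top [0.499  0.2694 0.    ] 0.74
bottle scene [0.4973 0.2718 0.    ] 0.78
bin top [ 0.6008 -0.1226  0.    ] 0.97
bin scene [ 0.5979 -0.1277  0.    ] 0.81
bearing top [0.6652 0.2775 0.    ] 0.73
bearing scene [0.6625 0.2725 0.    ] 0.98
driver top [0.542  0.3778 0.    ] 0.74
driver scene [0.5392 0.3769 0.    ] 0.62
[[-0.953  0.     0.304]
 [-0.304 -0.    -0.953]
 [-0.    -1.     0.   ]]
```

The scene view shows the wheel near (281,240), with the black handle at (247,238) on the robot side. In the top view the wheel is centred at (326,268), the handle is at (358,289), and the pointer lug sits just outside it at (367,296). The bin, bottle, bearing and driver are all well clear. I'll check the geometry with an overlay and work out the first move.

```bash
cat >> h.py <<'E'
def overlay(p,hub,th,name,c=None,w=(160,120)):
    im=cv2.resize(p["color"][:,:,::-1],None,fx=4,fy=4,interpolation=cv2.INTER_CUBIC)
    def poly(r,z,cx,col):
        a=np.linspace(0,2*np.pi,90)
        pts=np.array([proj(p,[cx[0]+r*np.cos(t),cx[1]+r*np.sin(t),z]) for t in a])
        cv2.polylines(im,[np.round(pts*4+1.5).astype(int)],True,col,1)
    h=np.array(hub)
    poly(.078,.073,h,(0,0,255)); poly(.062,.073,h,(0,0,255)); poly(.089,.052,h,(0,255,255))
    u=np.array([np.cos(th),np.sin(th)])
    poly(.013,.129,h+.064*u,(255,0,255)); poly(.013,.073,h+.064*u,(255,255,0)); poly(.005,.073,h+.0855*u,(0,255,0))
    c=proj(p,[*h,.08])*4
    x,y=int(c[0]),int(c[1]); im=im[max(0,y-300):y+300,max(0,x-400):x+400]
    cv2.imwrite(name,im)
E
python3 - <<'E'
from h import *
t=get_image("top"); s=get_image("scene")
H=(.5522,.0908);th=np.radians(-125)
overlay(t,H,th,"pics/ot1.png"); overlay(s,H,th,"pics/os1.png")
o=observe(); M=R.from_rotvec(o["ee_rot"]).as_matrix()
print(M.T@(np.array([.542,.02,.20])-o["position"]), )
E
```

```text
[-0.52243559  0.04871609 -0.4793823 ]
```

View pics/ot1.png

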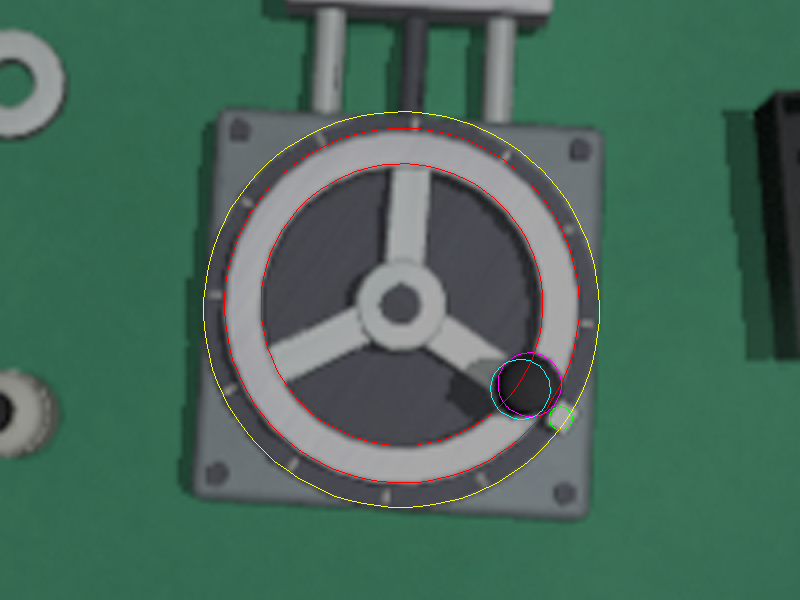

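View pics/os1.png

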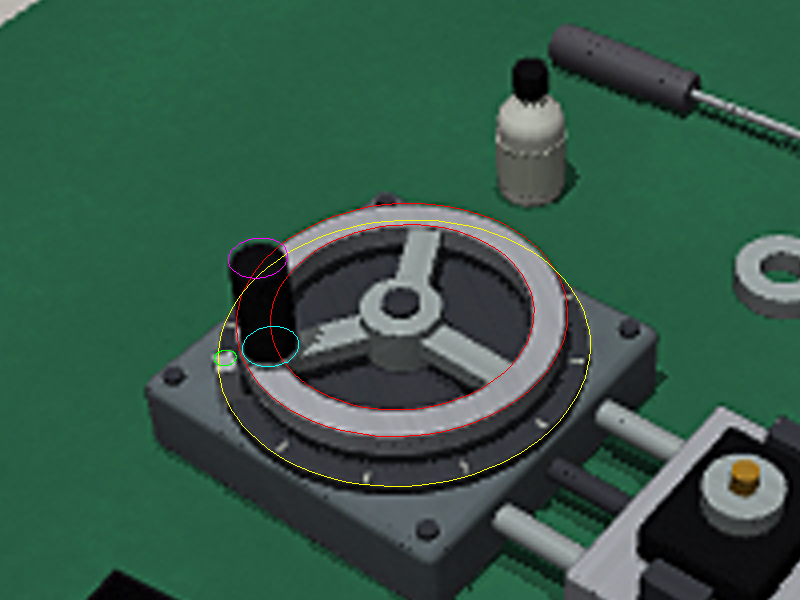

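The overlay fits in both views: rim, handle and pointer are all within about 1–2 mm, with the hub at (0.552, 0.091) and the pointer at −125°. Next I'll approach with the fingers closed, tool z turned opposite to the push direction.

Run:
```python
from h import *
o=observe(); M=R.from_rotvec(o["ee_rot"]).as_matrix()
print(M.T@(np.array([.554,.0114,.22])-o["position"]))
```

```text
[-0.53125467  0.02871651 -0.46754165]
```

Request:
arm_command --plan '[[[-0.035, 0, -0.031], [0, -8, 0]], [[-0.07, 0, -0.062], [0, -16, 0]], [[-0.105, 0, -0.093], [0, -24, 0]], [[-0.14, 0, -0.124], [0, -32, 0]], [[-0.175, 0, -0.155], [0, -37.3, 0]]]' --fingers 1 --squeeze 20

```text
clock: 2.8
position: [0.3103, -0.393, 0.249]
ee_rot: [-0.859, 1.639, -1.641]
force: [0.2, -0.5, -0.1]
width: 0.615
```

Run:
```python
from h import *
o=observe(); M=R.from_rotvec(o["ee_rot"]).as_matrix()
print(o["clock"],o["position"],o["joints"],o["width"]); print(M.round(3))
print(M.T@(np.array([.554,.0114,.22])-o["position"]))
```

```text
2.8 [ 0.31025043 -0.39301163  0.24898579] [ 0.96299865  0.24600326 -0.20431499  1.85632656  0.05740845  1.04413528
  0.13006186] 0.614685966908914
[[-0.569  0.     0.822]
 [-0.822 -0.001 -0.569]
 [ 0.    -1.     0.001]]
[-0.47125103  0.02881859 -0.02991243]
```

Request:
arm_command --plan '[[[-0.045, 0, -0.003], [0, 0, 0]], [[-0.09, 0, -0.006], [0, 0, 0]], [[-0.135, 0, -0.009], [0, 0, 0]], [[-0.18, 0, -0.012], [0, 0, 0]], [[-0.225, 0, -0.015], [0, 0, 0]]]'

```text
clock: 3.3
position: [0.4271, -0.2002, 0.2491]
ee_rot: [-0.855, 1.643, -1.644]
force: [0.6, -0.2, 0.2]
width: 0.177
```

Request:
arm_command --plan '[[[-0.045, 0, -0.003], [0, 0, 0]], [[-0.09, 0, -0.006], [0, 0, 0]], [[-0.135, 0.01, -0.009], [0, 0, 0]], [[-0.18, 0.015, -0.012], [0, 0, 0]], [[-0.225, 0.02, -0.014], [0, 0, 0]]]'

```text
clock: 3.8
position: [0.5447, -0.0078, 0.2286]
ee_rot: [-0.855, 1.643, -1.644]
force: [1.4, -0.4, 0.3]
width: 0.006
```

Run:
```python
from h import *
o=observe(); M=R.from_rotvec(o["ee_rot"]).as_matrix()
print(o["clock"],o["position"],o["joints"],o["width"]); print(M.round(3))
print(M.T@(np.array([.554,.0114,.112])-o["position"]))
s=get_image("scene"); overlay(s,(.5522,.0908),np.radians(-125),"pics/s2.png")
```

```text
3.8 [ 0.54467636 -0.00782696  0.22863375] [ 0.24617546  0.36293621 -0.43572002  1.76944519  0.17426829  1.04694571
 -0.86353057] 0.005931594516071117
[[-0.574  0.     0.819]
 [-0.819 -0.    -0.574]
 [ 0.    -1.     0.   ]]
[-0.02109881  0.11663184 -0.00344858]
```

View pics/s2.png

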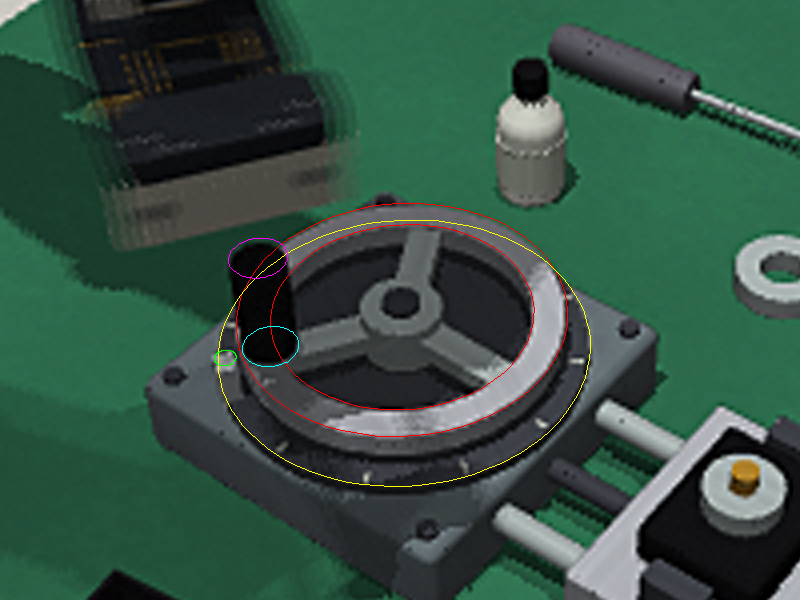

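Run:
```python
from h import *
o=observe(); M=R.from_rotvec(o["ee_rot"]).as_matrix()
print(o["clock"],o["position"],o["width"])
s=get_image("scene"); im=s["color"][:,:,::-1].copy()
for dy in (0,.022,-.044):
    q=proj(s,o["position"]+M@[0,dy,0]); print(q); cv2.circle(im,tuple(int(v) for v in q),2,(0,0,255),-1)
cv2.imwrite("pics/s3.png",im)
```

```text
3.85 [5.47599217e-01 4.73536478e-04 2.28261108e-01] 0.003736521708599423
[238.01109187 202.02852619]
[239.69651392 212.73776049]
[234.41262408 179.16372815]
```

View pics/s3.png

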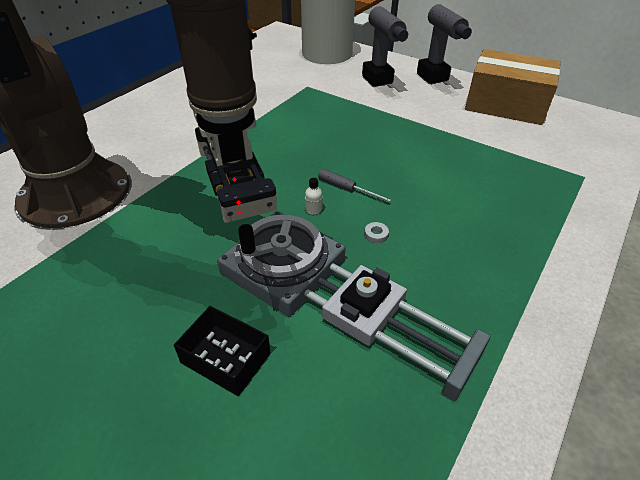

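Run:
```python
from h import *
o=observe(); M=R.from_rotvec(o["ee_rot"]).as_matrix()
print(o["clock"],o["position"],o["width"])
s=get_image("scene"); t=get_image("top")
print(-s["world_to_cam"][:3,:3].T@s["world_to_cam"][:3,3])
def mk(p):
    im=cv2.resize(p["color"][:,:,::-1],None,fx=4,fy=4,interpolation=cv2.INTER_CUBIC)
    for d,c in (([0,0,0],(0,0,255)),([0,.022,0],(0,0,255)),([.0095,.022,.019],(0,255,0)),([-.0095,.022,.019],(0,255,0)),([.0095,.022,-.019],(255,255,0)),([-.0095,.022,-.019],(255,255,0))):
        q=proj(p,o["position"]+M@d)*4; cv2.circle(im,tuple(int(v) for v in q),4,c,-1)
    q=proj(p,o["position"])*4; x,y=int(q[0]),int(q[1])
    return im[max(0,y-300):y+300,max(0,x-400):x+400]
cv2.imwrite("pics/s4.png",mk(s));cv2.imwrite("pics/t4.png",mk(t))
```

```text
3.9 [ 0.54599544 -0.00244798  0.22837305] 0.00555056576662251
[ 0.95969127 -0.38717199  0.6907864 ]
```

View pics/s4.png

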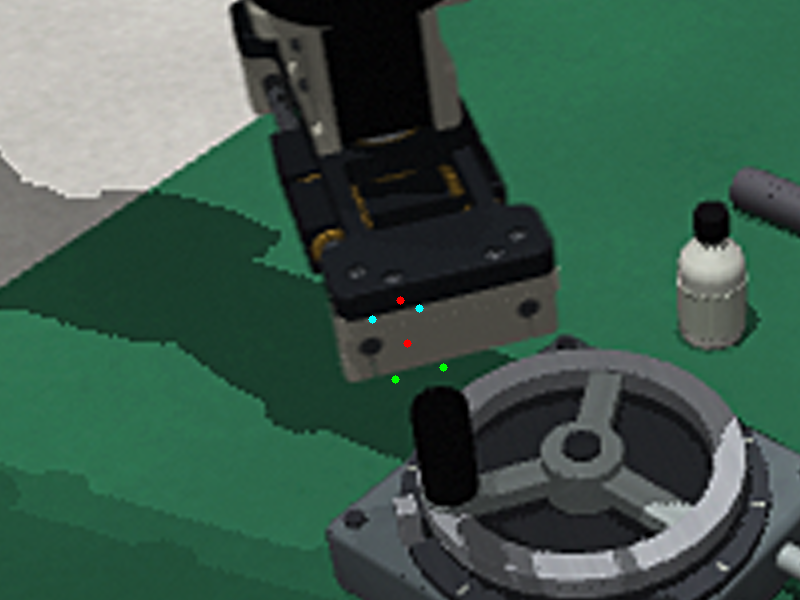

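View pics/t4.png

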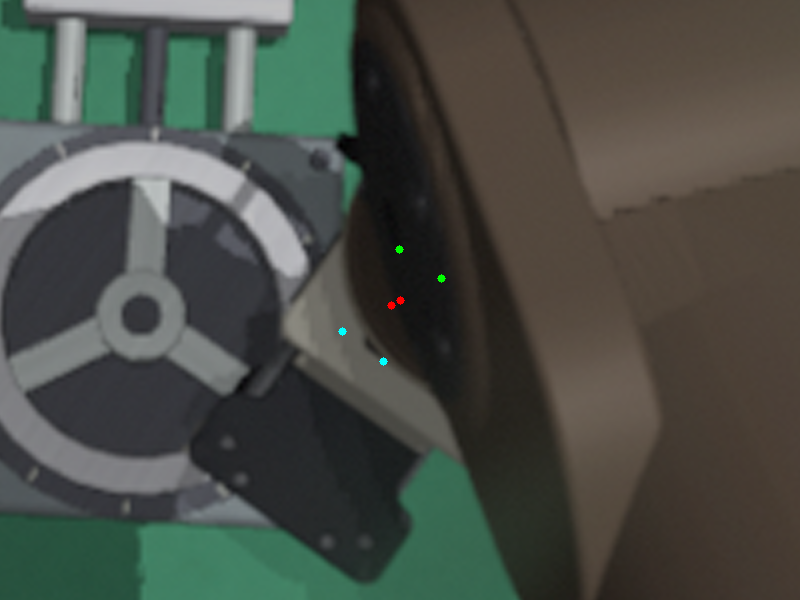

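Request:
arm_command --plan '[[[0, 0, 0], [0, 0, 0]], [[0, 0, 0], [0, 0, 0]], [[0, 0, 0], [0, 0, 0]]]'

```text
clock: 4.3
position: [0.5437, -0.0107, 0.229]
ee_rot: [-0.854, 1.644, -1.645]
force: [-0.6, -0.3, 0.2]
width: 0.008
```

```bash
cat >> h.py <<'E'
import itertools
def wire(p,name,o,boxes):
    M=R.from_rotvec(o["ee_rot"]).as_matrix()
    im=cv2.resize(p["color"][:,:,::-1],None,fx=4,fy=4,interpolation=cv2.INTER_CUBIC)
    for (lo,hi,c) in boxes:
        V=[np.array([[lo,hi][b][i] for i,b in enumerate(k)]) for k in itertools.product((0,1),repeat=3)]
        for a,b in itertools.combinations(range(8),2):
            if bin(a^b).count("1")==1:
                q=[tuple(int(v) for v in proj(p,o["position"]+M@V[i])*4) for i in (a,b)]
                cv2.line(im,q[0],q[1],c,1)
    q=proj(p,o["position"])*4; x,y=int(q[0]),int(q[1])
    cv2.imwrite(name,im[max(0,y-300):y+300,max(0,x-400):x+400])
BX=[((-.0375,-.10,-.095),(.0375,-.044,.095),(0,0,255)),((-.0095,-.044,-.019),(.0095,.022,.019),(0,255,0))]
E
python3 - <<'E'
from h import *
o=observe(); print(o["clock"],o["position"],o["joints"],o["width"])
s=get_image("scene"); t=get_image("top")
wire(s,"pics/s5.png",o,BX);wire(t,"pics/t5.png",o,BX)
print(observe()["position"])
E
```

```text
4.3 [ 0.5437117  -0.01073192  0.22897136] [ 0.25079822  0.36099099 -0.43462466  1.77117141  0.17333553  1.04690359
 -0.85941102] 0.008201792309481471
[ 0.54383134 -0.01025045  0.22894784]
```

View pics/s5.png

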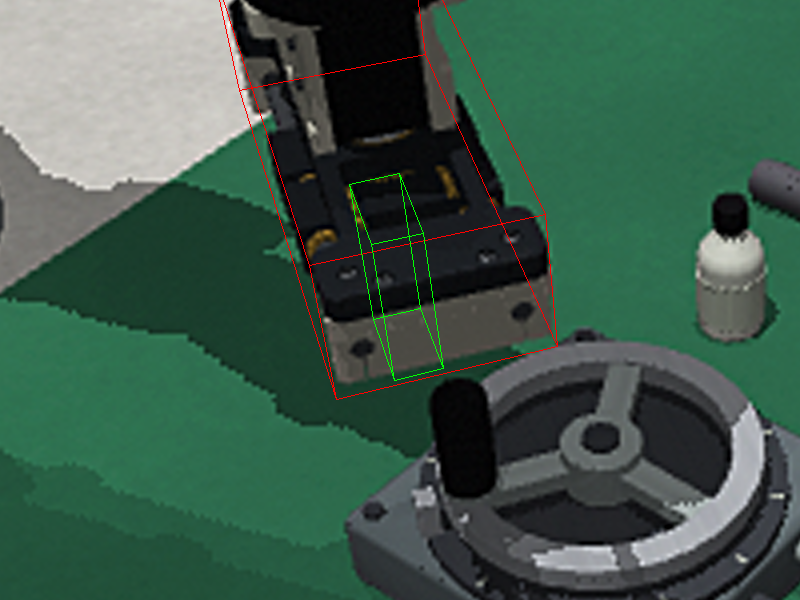

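View pics/t5.png

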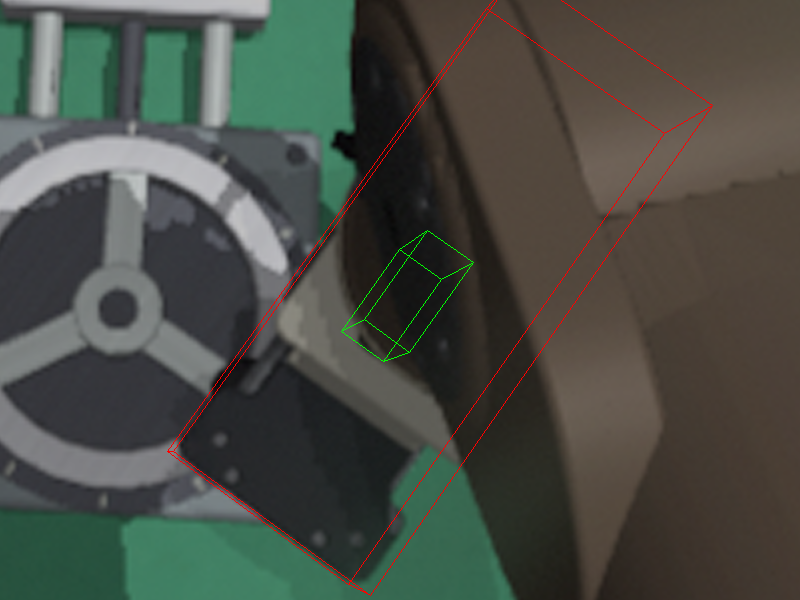

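```bash
cat >> h.py <<'E'
HUB=np.array([.5522,.0908]); TH0=np.radians(-125); A,B,RH=.019,.0095,.013   # half z, half x
def pusher(phi,gap=0.):
    """TCP xy so the handle stands at clockwise turn phi (deg), tool axes as at TH0"""
    th=TH0-np.radians(phi); u=np.array([np.cos(th),np.sin(th)]); t=np.array([np.sin(th),-np.cos(th)])
    a0=TH0; ex=np.array([np.cos(a0),np.sin(a0)]); ez=-np.array([np.sin(a0),-np.cos(a0)])
    d=np.array([t@ez,t@ex])  # in box frame (z,x)
    lo,hi=0,.08
    for _ in range(40):
        m=(lo+hi)/2; q=np.maximum(abs(m*d)-[A,B],0)
        if np.hypot(*q)<RH: lo=m
        else: hi=m
    return HUB+.064*u-(hi+gap)*t
def rows(xs,z,o=None):
    o=o or observe(); M=R.from_rotvec(o["ee_rot"]).as_matrix()
    for x in xs: print((M.T@(np.array([*x,z])-o["position"])).round(4))
E
python3 - <<'E'
from h import *
rows([pusher(0,.015)],.112); print(pusher(0,.015))
E
```

```text
[-0.0236  0.1169 -0.0042]
[0.55399125 0.01141618]
```

Request:
arm_command --plan '[[[-0.0236, 0.03, -0.004], [0, 0, 0]], [[-0.0236, 0.06, -0.004], [0, 0, 0]], [[-0.0236, 0.09, -0.004], [0, 0, 0]], [[-0.0236, 0.117, -0.004], [0, 0, 0]], [[-0.0236, 0.117, -0.004], [0, 0, 0]]]'

```text
clock: 4.9
position: [0.5519, 0.0114, 0.1087]
ee_rot: [-0.861, 1.647, -1.643]
force: [-0.4, -1.1, -0.1]
width: 0.006
```

Run:
```python
from h import *
o=observe(); print(o["clock"],o["position"],o["force"])
print(R.from_rotvec(o["ee_rot"]).as_matrix().round(3))
s=get_image("scene"); t=get_image("top")
wire(s,"pics/s6.png",o,BX);wire(t,"pics/t6.png",o,BX)
# path in fixed tool frame relative to pusher(0,.015)
M=R.from_rotvec(o["ee_rot"]).as_matrix()
p0=pusher(0,.015); prev=p0
for ph in [0]+list(range(6,361,6)):
    p=pusher(ph); r=M.T@np.array([*(p-p0),0])*1000; st=M.T@np.array([*(p-prev),0])*1000
    print(ph,r[[0,2]].round(1),st[[0,2]].round(1)); prev=p
```

```text
4.9 [0.55190087 0.01142689 0.10872793] [-0.35140676 -1.05200854 -0.08194049]
[[-0.574 -0.006  0.819]
 [-0.819 -0.001 -0.574]
 [ 0.004 -1.    -0.004]]
0 [  0. -15.] [  0. -15.]
6 [  3.  -21.7] [ 3.  -6.7]
12 [  5.4 -28.3] [ 2.4 -6.6]
18 [  7.3 -34.8] [ 1.9 -6.5]
24 [  8.4 -41.8] [ 1.1 -7. ]
30 [  8.5 -49.4] [ 0.1 -7.6]
36 [  7.5 -57.5] [-1.  -8.1]
42 [  5.1 -65.9] [-2.4 -8.4]
48 [  1.3 -74.4] [-3.8 -8.4]
54 [ -3.8 -82.4] [-5.1 -8.1]
60 [ -9.4 -89.4] [-5.6 -7. ]
66 [-15.4 -95.5] [-6. -6.]
72 [ -21.7 -100.6] [-6.3 -5.1]
78 [ -28.1 -104.8] [-6.5 -4.3]
84 [ -34.7 -108.3] [-6.6 -3.5]
90 [ -41.4 -111. ] [-6.7 -2.7]
96 [ -48.1 -113. ] [-6.7 -2. ]
102 [ -54.7 -114.4] [-6.6 -1.4]
108 [ -61.2 -115.2] [-6.5 -0.8]
114 [ -67.5 -115.5] [-6.3 -0.3]
120 [ -73.4 -115.5] [-6.   0.1]
126 [ -79.1 -115.2] [-5.6  0.3]
132 [ -84.3 -114.8] [-5.3  0.4]
138 [ -90.  -113.8] [-5.6  1. ]
144 [ -96.  -111.8] [-6.1  2. ]
150 [-102.3 -108.6] [-6.3  3.1]
156 [-108.5 -104.3] [-6.2  4.3]
162 [-114.4  -98.8] [-5.9  5.5]
168 [-119.7  -92.4] [-5.3  6.4]
174 [-124.2  -85.8] [-4.5  6.6]
180 [-128.   -79.1] [-3.7  6.7]
186 [
[... 182 characters left out ...]
1]
222 [-133.1  -28.2] [2.4 8.4]
228 [-129.3  -19.7] [3.8 8.4]
234 [-124.1  -11.6] [5.1 8.1]
240 [-118.5   -4.6] [5.6 7. ]
246 [-112.5    1.4] [6. 6.]
252 [-106.3    6.5] [6.3 5.1]
258 [-99.8  10.8] [6.5 4.3]
264 [-93.2  14.2] [6.6 3.5]
270 [-86.5  16.9] [6.7 2.7]
276 [-79.8  19. ] [6.7 2. ]
282 [-73.2  20.3] [6.6 1.4]
288 [-66.7  21.1] [6.5 0.8]
294 [-60.5  21.4] [6.3 0.3]
300 [-54.5  21.4] [ 6.  -0.1]
306 [-48.9  21.1] [ 5.6 -0.3]
312 [-43.6  20.7] [ 5.3 -0.4]
318 [-38.   19.7] [ 5.6 -1. ]
324 [-31.9  17.7] [ 6.1 -2. ]
330 [-25.7  14.6] [ 6.3 -3.1]
336 [-19.4  10.3] [ 6.2 -4.3]
342 [-13.5   4.7] [ 5.9 -5.5]
348 [-8.2 -1.7] [ 5.3 -6.4]
354 [-3.7 -8.3] [ 4.5 -6.6]
360 [  0. -15.] [ 3.7 -6.7]
```

View pics/s6.png

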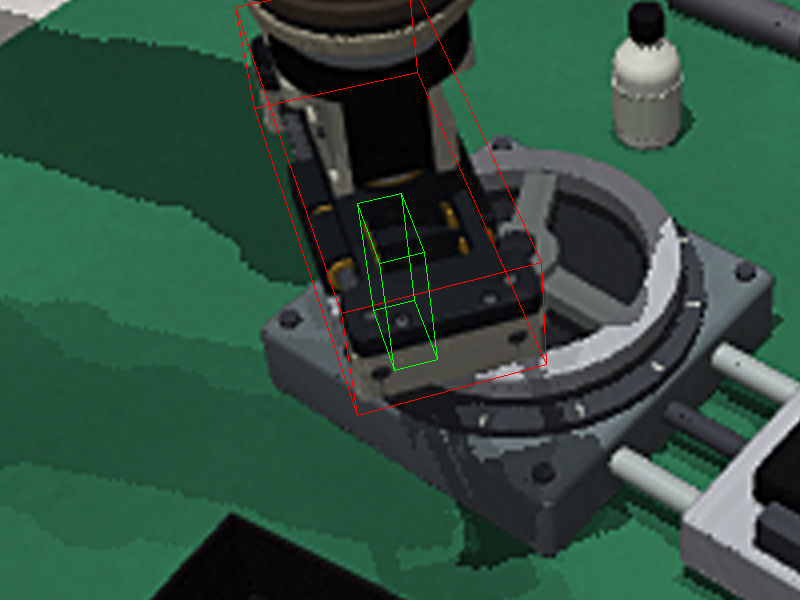

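Request:
arm_command --plan '[[[0, 0, -0.006], [0, 0, 0]], [[0, 0, -0.012], [0, 0, 0]], [[0.001, 0, -0.016], [0, 0, 0]], [[0.003, 0, -0.0217], [0, 0, 0]], [[0.0054, 0, -0.0283], [0, 0, 0]]]'

```text
clock: 5.5
position: [0.5287, 0.0239, 0.1126]
ee_rot: [-0.852, 1.642, -1.644]
force: [3.5, -2.6, 3.5]
width: 0.005
```

```bash
cat >> h.py <<'E'
def check(name=None,ph=0):
    o=observe(); print(o["clock"],o["position"].round(4),o["force"].round(1),o["width"]); 
    print("cmd model",ph,pusher(ph).round(4))
    if name:
        for c in("scene","top"):
            p=get_image(c); overlay(p,HUB,TH0-np.radians(ph),f"pics/{name}_{c}.png")
            for n in("handle","carriage"):
                print(c,n,[(r["point"],round(r["confidence"],2)) for r in (place_of if n=="handle" else boxes_of)(p,n)[:1]])
E
python3 -c "
from h import *
check('a',12)"
```

```text
5.5 [0.5287 0.0239 0.1126] [ 3.5 -2.6  3.5] 0.005472981447242432
cmd model 12 [0.5277 0.0232]
scene handle []
scene carriage [([364.0, 303.9], 0.78)]
top handle [([228.1, 214.9], 0.39)]
top carriage [([331.2, 168.3], 0.87)]
```

View pics/a_top.png

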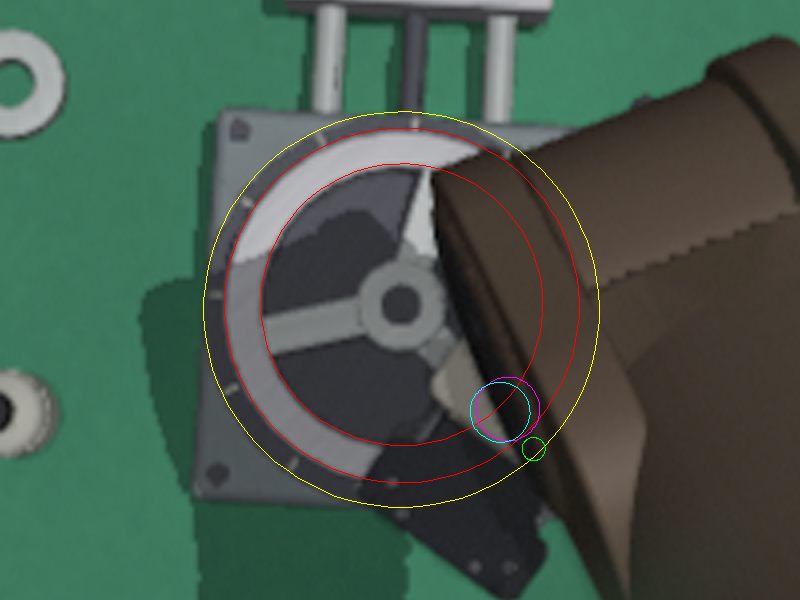

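View pics/a_scene.png

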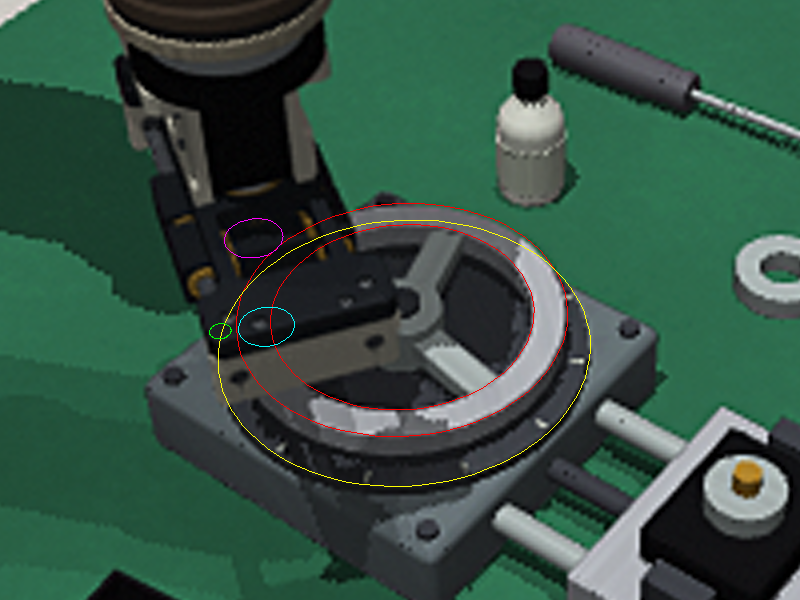

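The wheel has turned about 12–15° (top view: the left spoke now points at about (265,335)), and the push force is about 4 N. Continuing.

Request:
arm_command --plan '[[[0.0019, 0, -0.0065], [0, 0, 0]], [[0.003, 0, -0.0135], [0, 0, 0]], [[0.0031, 0, -0.0211], [0, 0, 0]], [[0.0021, 0, -0.0292], [0, 0, 0]], [[-0.0003, 0, -0.0376], [0, 0, 0]]]'

```text
clock: 6.3
position: [0.4961, 0.0459, 0.1116]
ee_rot: [-0.857, 1.644, -1.644]
force: [-0.0, -3.3, -0.4]
width: 0.006
```

```bash
python3 -c "
from h import *
check('b',42)"
```

```text
6.3 [0.4961 0.0459 0.1116] [-0.  -3.3 -0.4] 0.005887949302304502
cmd model 42 [0.4971 0.045 ]
scene handle []
scene carriage [([367.7, 304.9], 0.88)]
top handle []
top carriage []
```

View pics/b_top.png

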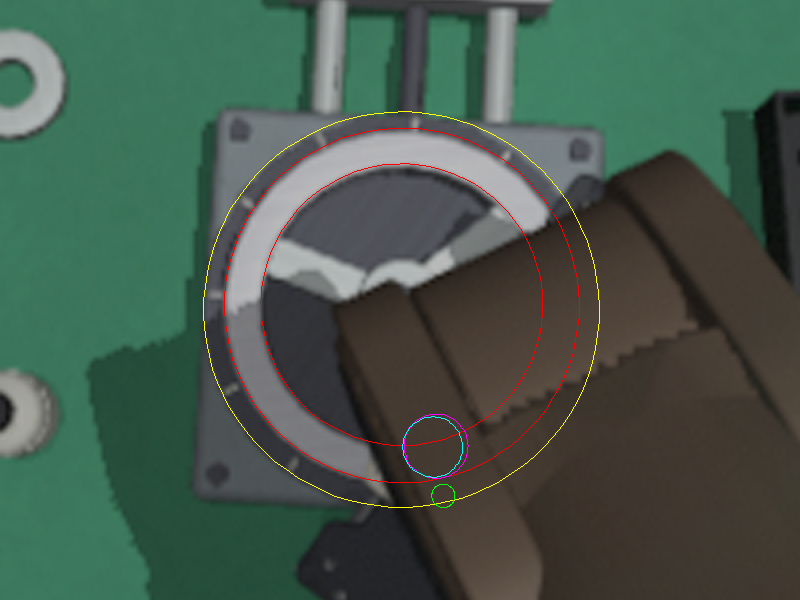

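Request:
arm_command --plan '[[[-0.0038, 0, -0.0085], [0, 0, 0]], [[-0.0089, 0, -0.0165], [0, 0, 0]], [[-0.0145, 0, -0.0235], [0, 0, 0]], [[-0.0205, 0, -0.0296], [0, 0, 0]], [[-0.0268, 0, -0.0347], [0, 0, 0]]]'

```text
clock: 7.1
position: [0.4836, 0.0886, 0.1116]
ee_rot: [-0.857, 1.643, -1.643]
force: [-1.1, -2.0, -1.4]
width: 0.005
```

```bash
python3 -c "
from h import *
check(None,72)"
```

```text
7.1 [0.4836 0.0886 0.1116] [-1.1 -2.  -1.4] 0.004911120400006312
cmd model 72 [0.4841 0.0869]
```

Request:
arm_command --plan '[[[-0.0064, 0, -0.0042], [0, 0, 0]], [[-0.013, 0, -0.0077], [0, 0, 0]], [[-0.0197, 0, -0.0104], [0, 0, 0]], [[-0.0264, 0, -0.0124], [0, 0, 0]], [[-0.033, 0, -0.0138], [0, 0, 0]]]'

```text
clock: 7.6
position: [0.4922, 0.1231, 0.1116]
ee_rot: [-0.855, 1.644, -1.644]
force: [-2.4, -3.2, -0.2]
width: 0.008
```

```bash
python3 -c "
from h import *
check('c',102)"
```

```text
7.6 [0.4922 0.1231 0.1116] [-2.4 -3.2 -0.2] 0.008078957278144987
cmd model 102 [0.4917 0.1219]
scene handle [([275.6, 210.6], 0.8)]
scene carriage [([368.4, 305.0], 0.96)]
top handle []
top carriage [([330.5, 162.4], 0.73)]
```

View pics/c_top.png

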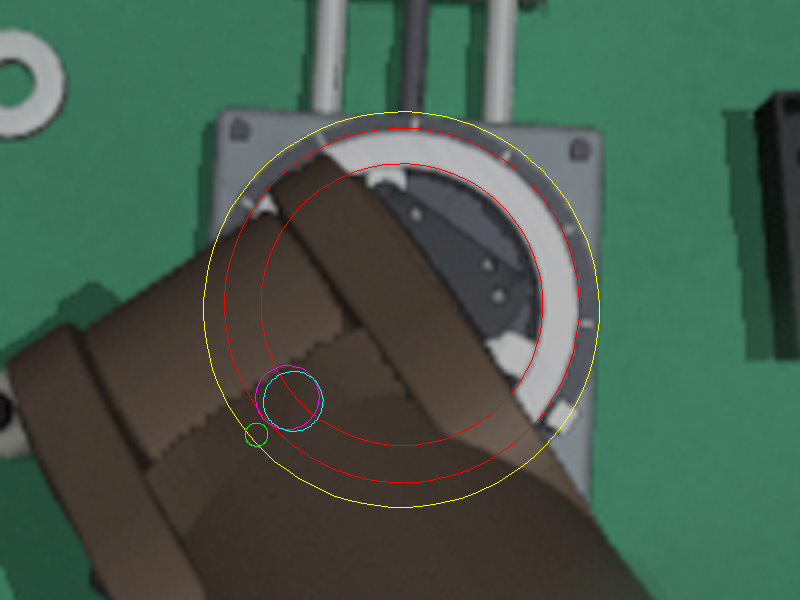

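View pics/c_scene.png

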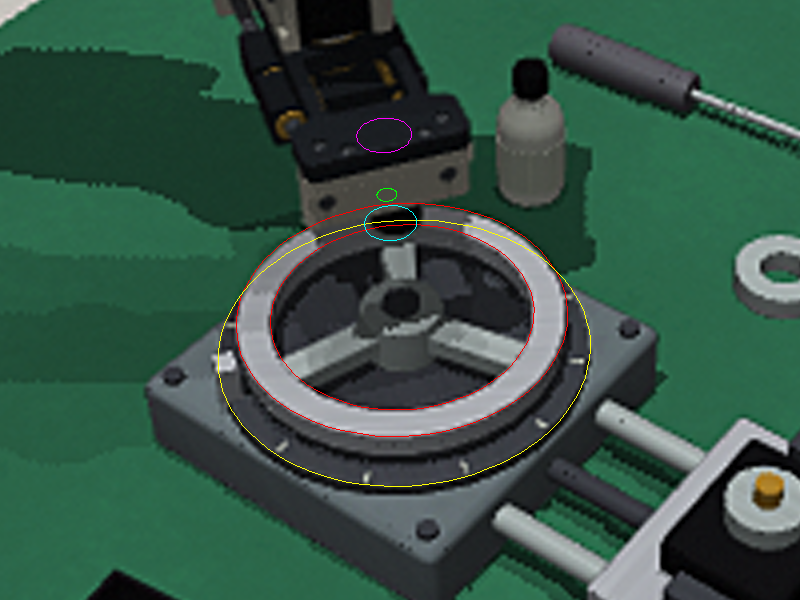

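Request:
arm_command --plan '[[[-0.0065, 0, -0.0008], [0, 0, 0]], [[-0.0128, 0, -0.0011], [0, 0, 0]], [[-0.0187, 0, -0.0011], [0, 0, 0]], [[-0.0244, 0, -0.0008], [0, 0, 0]], [[-0.0296, 0, -0.0004], [0, 0, 0]]]'

```text
clock: 8.4
position: [0.5087, 0.1476, 0.1116]
ee_rot: [-0.856, 1.644, -1.643]
force: [-2.5, -2.3, 1.8]
width: 0.008
```

```bash
python3 -c "
from h import *
check(None,132);print(observe()['joints'])"
```

```text
8.4 [0.5087 0.1476 0.1116] [-2.5 -2.3  1.8] 0.008139775614185047
cmd model 132 [0.5084 0.1464]
[-0.06975611  0.48148035 -0.42133742  1.93228674  0.27155566  0.78348615
 -1.25368774]
```

Request:
arm_command --plan '[[[-0.0057, 0, 0.001], [0, 0, 0]], [[-0.0117, 0, 0.003], [0, 0, 0]], [[-0.018, 0, 0.0062], [0, 0, 0]], [[-0.0242, 0, 0.0105], [0, 0, 0]], [[-0.0301, 0, 0.016], [0, 0, 0]]]'

```text
clock: 8.9
position: [0.5394, 0.1636, 0.1116]
ee_rot: [-0.856, 1.643, -1.642]
force: [-2.9, 2.3, -1.3]
width: 0.008
```

```bash
python3 -c "
from h import *
check('d',162);print(observe()['joints'])"
```

```text
8.9 [0.5394 0.1636 0.1116] [-2.9  2.3 -1.3] 0.0075277488418527645
cmd model 162 [0.5388 0.1618]
scene handle [([304.4, 214.5], 0.72)]
scene carriage [([372.3, 306.5], 0.55)]
top handle []
top carriage [([332.0, 160.8], 0.66)]
[-0.09093297  0.52422214 -0.41201174  1.85162208  0.27815959  0.82127254
 -1.25619742]
```

View pics/d_scene.png

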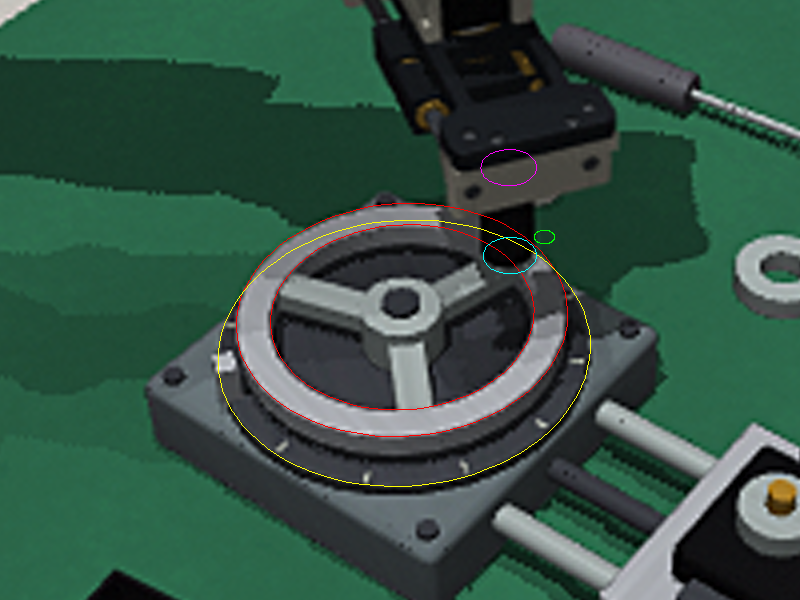

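The handle base is at (508,258), on the model circle. Tracking is good, so I'll continue.

Request:
arm_command --plan '[[[-0.0053, 0, 0.0064], [0, 0, 0]], [[-0.0098, 0, 0.013], [0, 0, 0]], [[-0.0136, 0, 0.0197], [0, 0, 0]], [[-0.0166, 0, 0.0264], [0, 0, 0]], [[-0.019, 0, 0.033], [0, 0, 0]]]'

```text
clock: 9.7
position: [0.5777, 0.1592, 0.1117]
ee_rot: [-0.855, 1.643, -1.643]
force: [-2.8, 2.6, 2.2]
width: 0.005
```

```bash
python3 -c "
from h import *
check(None,192);print(observe()['joints'])"
```

```text
9.7 [0.5777 0.1592 0.1117] [-2.8  2.6  2.2] 0.005471687939054686
cmd model 192 [0.5767 0.1584]
[-0.0799586   0.57200871 -0.40244006  1.76132078  0.28213115  0.86529152
 -1.220575  ]
```

Request:
arm_command --plan '[[[-0.0018, 0, 0.0065], [0, 0, 0]], [[-0.0029, 0, 0.0135], [0, 0, 0]], [[-0.0031, 0, 0.0212], [0, 0, 0]], [[-0.002, 0, 0.0293], [0, 0, 0]], [[0.0003, 0, 0.0376], [0, 0, 0]]]'

```text
clock: 10.2
position: [0.6085, 0.1372, 0.1117]
ee_rot: [-0.854, 1.643, -1.643]
force: [1.3, 3.1, -2.0]
width: 0.006
```

```bash
python3 -c "
from h import *
check('e',222)"
```

```text
10.2 [0.6085 0.1372 0.1117] [ 1.3  3.1 -2. ] 0.005567419968053866
cmd model 222 [0.6073 0.1366]
scene handle [([311.5, 238.8], 0.58)]
scene carriage [([375.8, 234.1], 0.64)]
top handle []
top carriage []
```

View pics/e_scene.png

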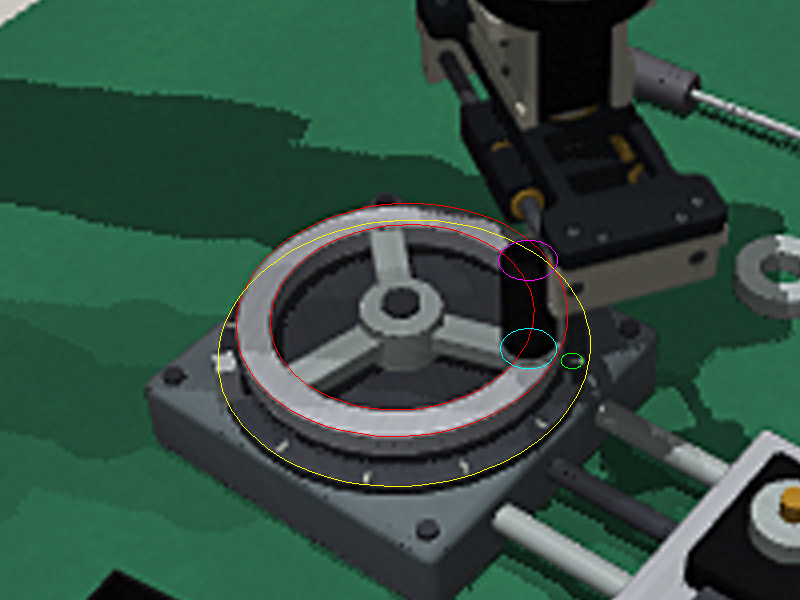

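The handle matches the model (222°) to within 2°. The fingers are at (555,290), behind the handle and clear of the carriage. Continuing.

Request:
arm_command --plan '[[[0.0038, 0, 0.0085], [0, 0, 0]], [[0.009, 0, 0.0166], [0, 0, 0]], [[0.0146, 0, 0.0236], [0, 0, 0]], [[0.0206, 0, 0.0296], [0, 0, 0]], [[0.0268, 0, 0.0347], [0, 0, 0]]]'

```text
clock: 11.0
position: [0.6209, 0.0946, 0.1117]
ee_rot: [-0.855, 1.644, -1.644]
force: [1.1, 3.1, -1.2]
width: 0.0
```

```bash
python3 -c "
from h import *
check(None,252)"
```

```text
11.0 [0.6209 0.0946 0.1117] [ 1.1  3.1 -1.2] 0.00048382679661690246
cmd model 252 [0.6203 0.0947]
```

Request:
arm_command --plan '[[[0.0065, 0, 0.0043], [0, 0, 0]], [[0.0131, 0, 0.0077], [0, 0, 0]], [[0.0198, 0, 0.0104], [0, 0, 0]], [[0.0265, 0, 0.0125], [0, 0, 0]], [[0.0331, 0, 0.0138], [0, 0, 0]]]'

```text
clock: 11.5
position: [0.6126, 0.06, 0.1118]
ee_rot: [-0.855, 1.643, -1.643]
force: [1.4, 3.1, -0.8]
width: 0.001
```

```bash
python3 -c "
from h import *
check('f',282)"
```

```text
11.5 [0.6126 0.06   0.1118] [ 1.4  3.1 -0.8] 0.0012241933939352446
cmd model 282 [0.6127 0.0597]
scene handle [([279.9, 256.6], 0.83)]
scene carriage [([377.7, 311.2], 0.81)]
top handle []
top carriage [([320.6, 134.4], 0.69)]
```

View pics/f_scene.png

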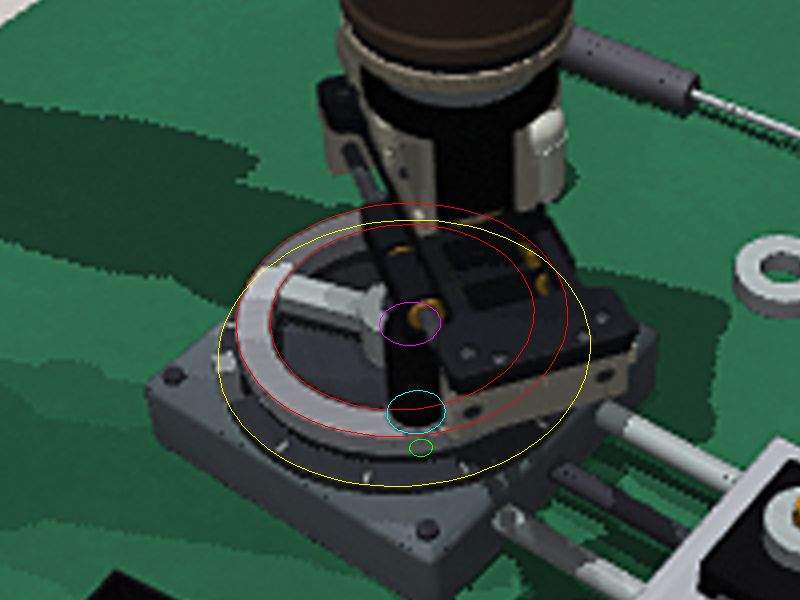

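Request:
arm_command --plan '[[[0.0065, 0, 0.0008], [0, 0, 0]], [[0.0127, 0, 0.0011], [0, 0, 0]], [[0.0187, 0, 0.0011], [0, 0, 0]], [[0.0243, 0, 0.0008], [0, 0, 0]], [[0.0296, 0, 0.0004], [0, 0, 0]]]'

```text
clock: 12.3
position: [0.596, 0.0357, 0.1118]
ee_rot: [-0.855, 1.643, -1.643]
force: [3.4, 3.2, -0.8]
width: 0.006
```

```bash
python3 -c "
from h import *
check('g',312)
o=observe();M=R.from_rotvec(o['ee_rot']).as_matrix();p0=pusher(312)
for ph in range(316,361,2): print(ph,(M.T@np.array([*(pusher(ph)-p0),0])*1000)[[0,2]].round(1))
"
```

```text
12.3 [0.596  0.0357 0.1118] [ 3.4  3.2 -0.8] 0.005929880098698154
cmd model 312 [0.596  0.0352]
scene handle [([265.7, 254.3], 0.95)]
scene carriage [([378.4, 310.0], 0.58)]
top handle [([327.6, 269.7], 0.44)]
top carriage []
316 [ 3.7 -0.6]
318 [ 5.6 -1. ]
320 [ 7.6 -1.6]
322 [ 9.7 -2.3]
324 [11.7 -3.1]
326 [13.8 -4. ]
328 [15.9 -5. ]
330 [18.  -6.2]
332 [20.1 -7.5]
334 [22.1 -8.9]
336 [ 24.2 -10.5]
338 [ 26.2 -12.2]
340 [ 28.2 -14. ]
342 [ 30.1 -16. ]
344 [ 32.  -18.1]
346 [ 33.8 -20.3]
348 [ 35.4 -22.4]
350 [ 37.  -24.6]
352 [ 38.5 -26.8]
354 [ 39.9 -29.1]
356 [ 41.2 -31.3]
358 [ 42.5 -33.5]
360 [ 43.6 -35.7]
```

View pics/g_scene.png

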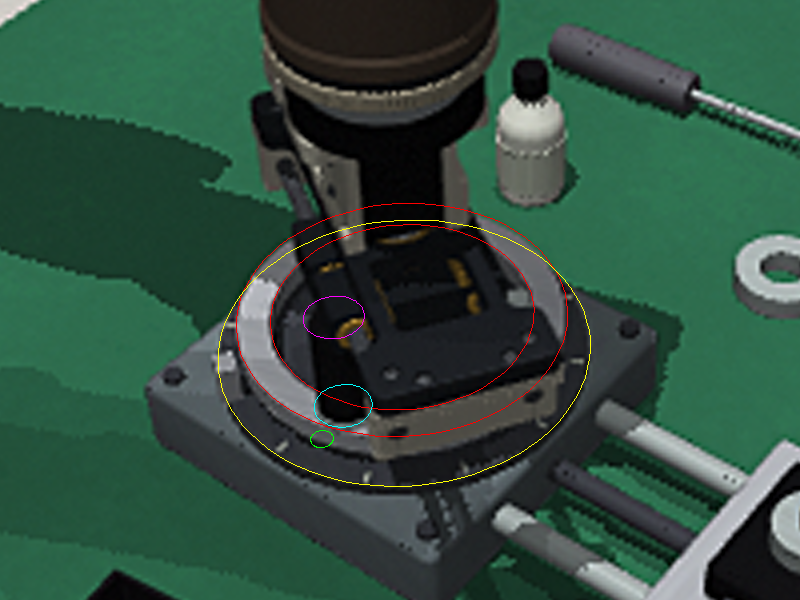

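View pics/g_top.png

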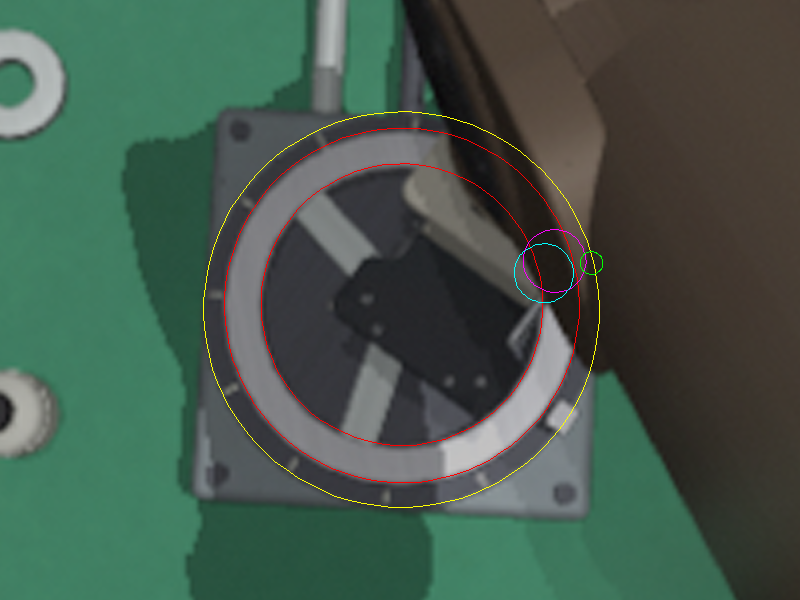

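Request:
arm_command --plan '[[[0.0037, 0, -0.0006], [0, 0, 0]], [[0.0076, 0, -0.0016], [0, 0, 0]], [[0.0117, 0, -0.0031], [0, 0, 0]], [[0.0159, 0, -0.005], [0, 0, 0]], [[0.0201, 0, -0.0075], [0, 0, 0]]]'

```text
clock: 13.1
position: [0.5784, 0.0232, 0.1118]
ee_rot: [-0.855, 1.643, -1.644]
force: [3.8, 0.4, -0.7]
width: 0.005
```

Request:
arm_command --plan '[[[0.0041, 0, -0.003], [0, 0, 0]], [[0.0081, 0, -0.0065], [0, 0, 0]], [[0.01, 0, -0.0085], [0, 0, 0]], [[0.0119, 0, -0.0106], [0, 0, 0]], [[0.0137, 0, -0.0128], [0, 0, 0]]]'

```text
clock: 13.6
position: [0.5599, 0.0198, 0.1116]
ee_rot: [-0.856, 1.643, -1.644]
force: [3.0, -1.6, -1.9]
width: 0.003
```

Request:
arm_command --plan '[[[0.0008, 0, -0.001], [0, 0, 0]], [[0.0016, 0, -0.0021], [0, 0, 0]], [[0.0024, 0, -0.0032], [0, 0, 0]], [[0.0032, 0, -0.0043], [0, 0, 0]], [[0.0032, 0, -0.0043], [0, 0, 0]]]'

```text
clock: 14.1
position: [0.5546, 0.0199, 0.1117]
ee_rot: [-0.856, 1.643, -1.643]
force: [1.8, -0.7, -1.4]
width: 0.006
```

```bash
python3 -c "
from h import *
check('i',350)
"
```

```text
14.1 [0.5546 0.0199 0.1117] [ 1.8 -0.7 -1.4] 0.005870475338661211
cmd model 350 [0.5546 0.0191]
scene handle [([311.8, 210.5], 0.18)]
scene carriage [([380.3, 313.6], 0.85)]
top handle []
top carriage [([331.4, 150.4], 0.97)]
```

View pics/i_scene.png

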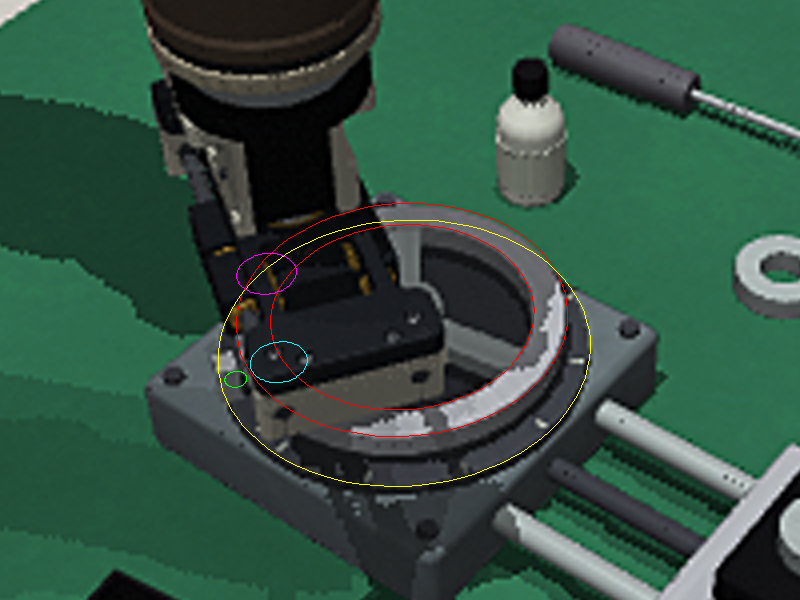

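View pics/i_top.png

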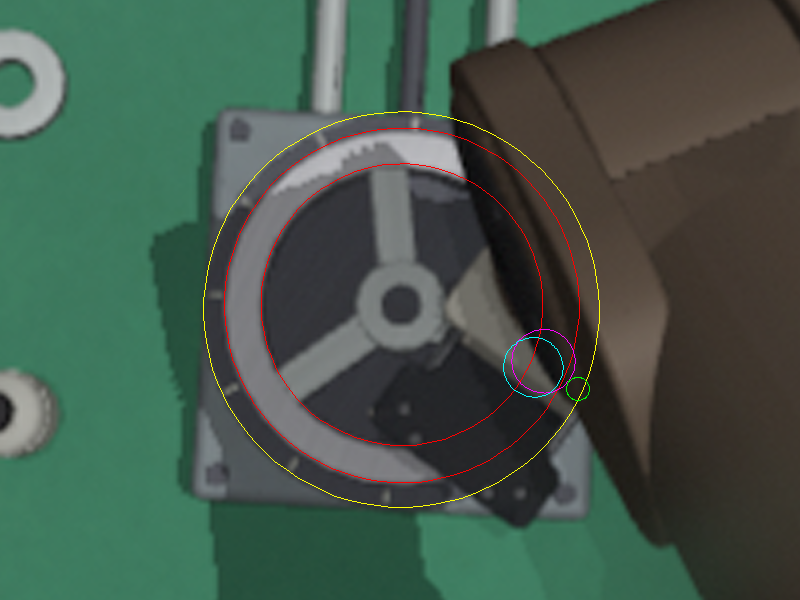

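```bash
cat >> h.py <<'E'
def spokes(p,col,nom):
    """spoke centre angles (world deg) near the nominal ones, by gradient edges at several radii"""
    g=cv2.cvtColor(col,cv2.COLOR_RGB2GRAY).astype(np.float32); out={}
    for n in nom:
        a=np.radians(np.arange(n-22,n+22,.25)); acc=[]
        for r in np.arange(.034,.056,.002):
            q=np.array([proj(p,[HUB[0]+r*np.cos(x),HUB[1]+r*np.sin(x),.072]) for x in a],np.float32)
            v=cv2.remap(g,q[:,0:1],q[:,1:2],cv2.INTER_LINEAR).ravel()
            v=cv2.GaussianBlur(v[None],(0,0),4).ravel(); d=np.gradient(v)
            i,j=np.argmax(d),np.argmin(d)
            if i<j: acc.append((np.degrees((a[i]+a[j])/2),np.degrees(a[j]-a[i])*r*np.pi/180*1000))
        out[n]=np.array(acc)
    return out
E
python3 - <<'E'
from h import *
t=get_image("top")
c0=cv2.imread("pics/top0.png")[:,:,::-1].copy()
for nm,c,noms in(("start",c0,(-5,115)),("now",t["color"],(5,125))):
    for n,v in spokes(t,c,noms).items(): print(nm,n,np.median(v[:,0]).round(2),v[:,0].std().round(2),v[:,1].round(0))
E
```

```text
start -5 -3.38 0.27 [17. 16. 16. 16. 16. 17. 17. 17. 17. 17. 17.]
start 115 117.5 0.22 [17. 16. 17. 16. 16. 17. 17. 17. 17. 16. 17.]
now 5 6.63 0.22 [17. 17. 16. 16. 16. 16. 16. 16. 16. 16. 16.]
now 125 127.25 0.2 [17. 17. 17. 16. 17. 17. 16. 17. 17. 16. 17.]
```

The spokes read 9.9° and 9.8° short of one turn, which agrees with the model's 350°. I'll creep up.

Request:
arm_command --plan '[[[0.0015, 0, -0.0022], [0, 0, 0]], [[0.0029, 0, -0.0045], [0, 0, 0]], [[0.0042, 0, -0.0067], [0, 0, 0]], [[0.005, 0, -0.008], [0, 0, 0]], [[0.005, 0, -0.008], [0, 0, 0]]]'

```text
clock: 14.95
position: [0.545, 0.0204, 0.1117]
ee_rot: [-0.856, 1.644, -1.643]
force: [1.1, -1.4, -1.6]
width: 0.005
```

```bash
cat > m.py <<'E'
from h import *
o=observe(); print(o["clock"],o["position"].round(4),o["force"].round(1))
t=get_image("top")
c0=cv2.imread("pics/top0.png")[:,:,::-1].copy()
for nm,c,noms in(("start",c0,(-5,115)),("now",t["color"],(-2,118))):
    for n,v in spokes(t,c,noms).items(): print(nm,n,np.median(v[:,0]).round(2),v[:,0].mean().round(2),v[:,0].std().round(2),len(v))
E
python3 m.py
```

```text
14.95 [0.545  0.0204 0.1117] [ 1.1 -1.4 -1.6]
start -5 -3.38 -3.33 0.27 11
start 115 117.5 117.6 0.22 11
now -2 -0.63 -0.81 0.33 11
now 118 119.88 119.93 0.33 11
```

Request:
arm_command --plan '[[[0.0004, 0, -0.0008], [0, 0, 0]], [[0.0008, 0, -0.0016], [0, 0, 0]], [[0.0011, 0, -0.0021], [0, 0, 0]], [[0.0011, 0, -0.0021], [0, 0, 0]], [[0.0011, 0, -0.0021], [0, 0, 0]]]'

```text
clock: 15.5
position: [0.5431, 0.0207, 0.1117]
ee_rot: [-0.855, 1.643, -1.643]
force: [1.3, -1.7, -0.1]
width: 0.003
```

```bash
python3 m.py
```

```text
15.5 [0.5431 0.0207 0.1117] [ 1.3 -1.7 -0.1]
start -5 -3.38 -3.33 0.27 11
start 115 117.5 117.6 0.22 11
now -2 -2.5 -2.67 0.65 11
now 118 118.5 118.59 0.27 11
```

Request:
arm_command --plan '[[[0.0002, 0, -0.0004], [0, 0, 0]], [[0.0003, 0, -0.0007], [0, 0, 0]], [[0.0003, 0, -0.0007], [0, 0, 0]], [[0.0003, 0, -0.0007], [0, 0, 0]]]'

```text
clock: 15.95
position: [0.5423, 0.0208, 0.1117]
ee_rot: [-0.855, 1.643, -1.643]
force: [2.6, -1.5, -1.8]
width: 0.008
```

```bash
python3 m.py
```

```text
15.95 [0.5423 0.0208 0.1117] [ 2.6 -1.5 -1.8]
start -5 -3.38 -3.33 0.27 11
start 115 117.5 117.6 0.22 11
now -2 -3.25 -3.86 2.11 11
now 118 117.75 117.82 0.14 11
```

It's now within about 0.2° of one turn. I'll back straight off the handle, lift, and move aside to check.

Request:
arm_command --plan '[[[0, 0, 0.01], [0, 0, 0]], [[0, 0, 0.025], [0, 0, 0]], [[0, -0.02, 0.03], [0, 0, 0]], [[0, -0.06, 0.03], [0, 0, 0]], [[0, -0.1, 0.03], [0, 0, 0]]]'

```text
clock: 16.5
position: [0.5671, 0.0027, 0.2122]
ee_rot: [-0.857, 1.646, -1.643]
force: [0.3, 0.1, 0.8]
width: 0.006
```

Request:
arm_command --plan '[[[0.045, -0.01, 0], [0, 0, 0]], [[0.09, -0.02, 0], [0, 0, 0]], [[0.135, -0.02, 0], [0, 0, 0]], [[0.18, -0.02, 0], [0, 0, 0]], [[0.22, -0.02, 0], [0, 0, 0]]]'

```text
clock: 17.0
position: [0.4396, -0.1792, 0.232]
ee_rot: [-0.854, 1.644, -1.645]
force: [0.4, -0.9, 0.6]
width: 0.007
```

Request:
arm_command --plan '[[[0.03, 0, 0], [0, 0, 0]], [[0.06, 0, 0], [0, 0, 0]], [[0.06, 0, 0], [0, 0, 0]], [[0.06, 0, 0], [0, 0, 0]]]'

```text
clock: 17.4
position: [0.4064, -0.2267, 0.2319]
ee_rot: [-0.853, 1.645, -1.645]
force: [0.3, 0.6, 0.5]
width: 0.003
```

```bash
python3 m.py
python3 - <<'E'
from h import *
t=get_image("top"); s=get_image("scene")
overlay(t,HUB,TH0,"pics/ztop.png"); overlay(s,HUB,TH0,"pics/zscene.png")
c0=cv2.imread("pics/top0.png")[:,:,::-1].copy()
for n in("handle","pointer"):
    for p in(t,s): print(n,[r["point"] for r in place_of(p,n)[:1]])
cv2.imwrite("pics/zfull.png",s["color"][:,:,::-1])
a=t["color"][:,:,::-1].astype(int);cv2.imwrite("pics/zdiff.png",np.clip(abs(a-c0[:,:,::-1]).max(2)*3,0,255).astype(np.uint8))
for n in("bottle","bin","bearing","driver"):
    print(n,[at(t,r["point"],0).round(4) for r in place_of(t,n)[:1]])
E
```

```text
17.4 [ 0.4064 -0.2267  0.2319] [0.3 0.6 0.5]
start -5 -3.38 -3.33 0.27 11
start 115 117.5 117.6 0.22 11
now -2 -2.75 -2.82 0.3 11
now 118 117.75 117.78 0.13 11
handle [[357.1, 291.0]]
handle [[243.9, 241.1]]
pointer [[367.0, 298.2]]
pointer [[238.2, 251.9]]
bottle [array([0.496 , 0.2708, 0.    ])]
bin [array([ 0.6042, -0.1211,  0.    ])]
bearing [array([0.6585, 0.2749, 0.    ])]
driver [array([0.5373, 0.3785, 0.    ])]
```

View pics/ztop.png

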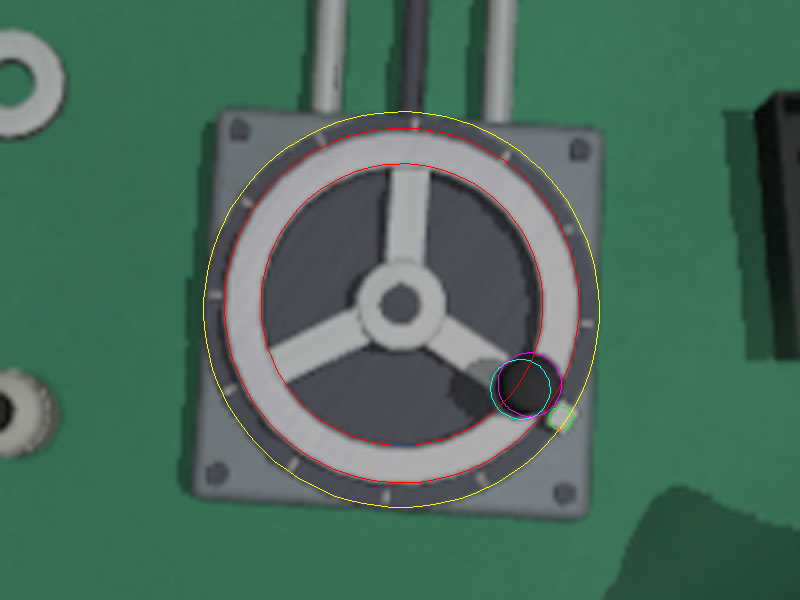

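View pics/zdiff.png

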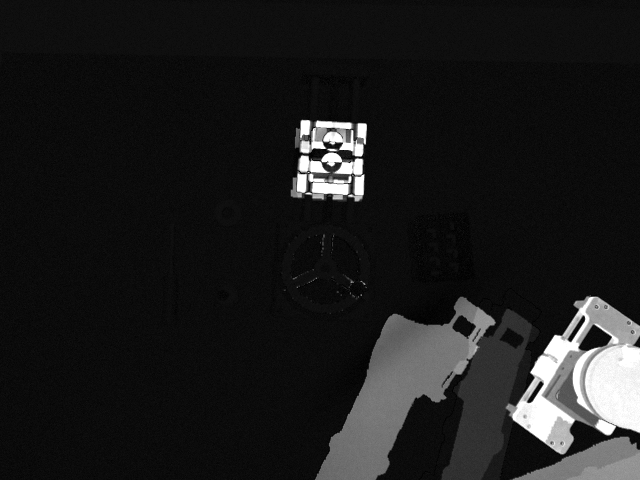

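View pics/zscene.png

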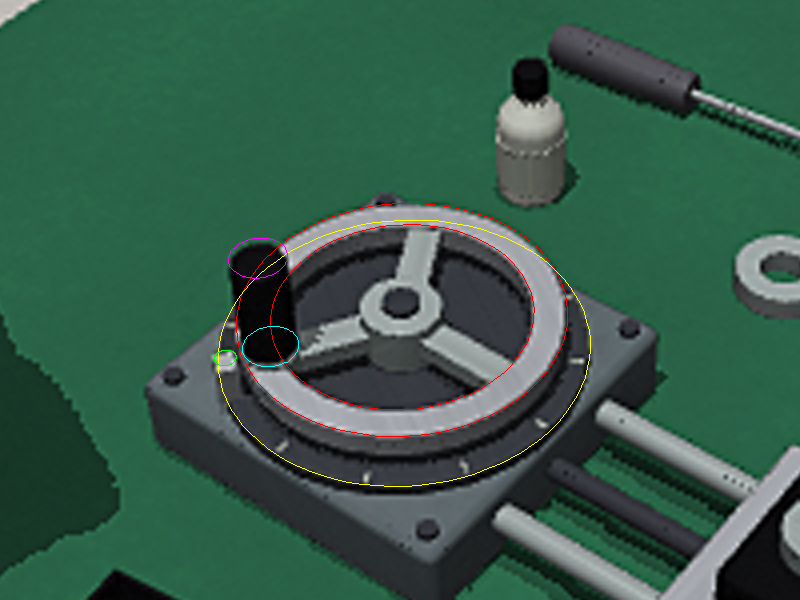

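The handle stands at the pointer again in both views, within about 0.5°. The difference image shows that only the carriage and the arm have moved. Handing in.

```bash
python3 -c "
from cell import *
print(sign_off())"
```

```text
the job is handed in; nothing more can be done
None
```

I pushed the wheel clockwise through one full turn by its handle and handed the job in; no verdict was reported. I used the outside of the closed fingers with about 3–5 N, never gripped the handle and never wound the wheel backwards. Then I backed off and moved the arm clear, about 17.5 s in by the robot's clock.

**Last checks:**
- **Handle:** It stands at the pointer in both camera views. The two visible spokes read 0.2° and 0.6° short of one full turn, so it did not go past the pointer.
- **Carriage:** It moved away from the wheel by roughly 40 mm, judged from the top view rather than measured exactly.
- **Loose items:** The before-and-after top picture shows no change at the bottle, bin, bearing or screwdriver. The network's position estimates differ by 2–7 mm from the first ones, which I take as network noise.

While the arm hid the handle, the network often missed it or gave weak false hits, so I went by the spokes and the overlay instead.

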